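# Sort the vials and the screwdriver into their trays

## Task

Clear this mixed handful into the sorting trays: lay the round cork pad flat in the orange tray and then stand the brown vial on top of it, centred on the pad; stand the blue-capped vial and the white-capped vial side by side on the floor of the blue tray; and lay the red screwdriver flat inside the grey tray, wholly within its walls. Keep the three vials upright all the time, and leave everything released and at rest.

Things in the scene. Friction and masses are not known exactly. Their poses are not given: they have to be found in the camera images.
- orange_tray: Orange square tray, fixed to the bench (it does not slide): 3 mm floor, walls 3 mm thick, rim 15 mm above the bench. 96 x 96 mm outside, 90 x 90 mm inside. Origin: centre of its underside, on the bench; z up. x and y along its sides.
- blue_tray: Blue square tray, fixed to the bench (it does not slide): 3 mm floor, walls 3 mm thick, rim 15 mm above the bench. 96 x 96 mm outside, 90 x 90 mm inside. Both white-bodied vials belong in it. Origin: centre of its underside, on the bench; z up. x and y along its sides.
- grey_tray: Grey oblong tray, fixed to the bench (it does not slide): 3 mm floor, walls 3 mm thick, rim 15 mm above the bench. 150 mm along its x by 80 mm along its y outside, 144 x 74 mm inside. Origin: centre of its underside, on the bench; z up.
- cork_mid (a point): Plain cork disc, 40 mm across and 10 mm thick, lying flat and free on the bench. This point is its centre, 5 mm above its underside; z is its axis (yaw means nothing).
- brown_vial_mid (a point): Brown (amber) vial with a black screw cap, body 27 mm across, 52 mm tall over the cap; the straight body takes the lower 35 mm or so. Free on the bench, standing upright at the start. This point is on its axis, half-way up; z runs up its axis (yaw means nothing: it is round).
- blue_vial_mid (a point): White vial with a blue screw cap, body 28 mm across, 52 mm tall over the cap; the straight body takes the lower 35 mm or so. Free on the bench, standing upright at the start. This point is on its axis, half-way up; z runs up its axis (yaw means nothing: it is round).
- white_vial_mid (a point): White vial with a white screw cap, body 29 mm across, 48 mm tall over the cap; the straight body takes the lower 32 mm or so. Free on the bench, standing upright at the start. This point is on its axis, half-way up; z runs up its axis (yaw means nothing: it is round).
- handle_mid (a point): Centre of the handle of a small screwdriver with a red handle and a thin steel blade, 124 mm long, lying free on the bench. The handle is 61 mm long and 18 mm thick (so this point is 9 mm above what it lies on), the balance lies in it. x runs along the tool from the handle to the blade, z up. The handle end is 30 mm behind this point, the blade tip 93.5 mm ahead.
- blade_tip (a point): The tip of that screwdriver's blade, 93.5 mm ahead of the handle's centre along the tool's x axis.
There are look-alikes about, which are no part of the job. What is shaped like the part that bears blue_vial_mid but purple is not meant.

How it is judged (in metres and radians):
On the way, in this order (a step that is already met when the one before it is completed fails the run):
1. the cork pad lies flat in the orange tray (x of cork_mid in the frame of orange_tray between -0.034 and 0.034 m and y of cork_mid in the frame of orange_tray between -0.034 and 0.034 m and z of cork_mid in the frame of orange_tray between 0.004 and 0.013 m and angle between cork_mid's own z axis and vertical below 0.1 rad and linear speed of cork_pad below 0.02 m/s and angular speed of cork_pad below 0.3 rad/s), for 0.2 s.
2. the brown vial stands on the cork pad in the orange tray (x of cork_mid in the frame of orange_tray between -0.034 and 0.034 m and y of cork_mid in the frame of orange_tray between -0.034 and 0.034 m and z of cork_mid in the frame of orange_tray between 0.004 and 0.013 m and angle between cork_mid's own z axis and vertical below 0.1 rad and horizontal distance between brown_vial_mid and cork_mid below 0.014 m and z of brown_vial_mid in the frame of orange_tray between 0.033 and 0.045 m and angle between brown_vial_mid's own z axis and vertical below 0.12 rad), for 0.2 s.
At the end, for the whole second after the job is handed in: Cork pad flat on the orange tray's floor; brown vial upright on it, axis within 14 mm of the pad's centre; blue-capped and white-capped vials upright on the blue tray's floor; screwdriver flat, whole within the grey tray's walls; all released and at rest (all of step 2 and x of blue_vial_mid in the frame of blue_tray between -0.035 and 0.035 m and y of blue_vial_mid in the frame of blue_tray between -0.035 and 0.035 m and z of blue_vial_mid in the frame of blue_tray between 0.025 and 0.035 m and angle between each of blue_vial_mid, white_vial_mid's own z axis and vertical below 0.12 rad and x of white_vial_mid in the frame of blue_tray between -0.035 and 0.035 m and y of white_vial_mid in the frame of blue_tray between -0.035 and 0.035 m and z of white_vial_mid in the frame of blue_tray between 0.023 and 0.033 m and x of handle_mid in the frame of grey_tray between -0.044 and 0.044 m and y of handle_mid in the frame of grey_tray between -0.034 and 0.034 m and x of blade_tip in the frame of grey_tray between -0.074 and 0.074 m and y of blade_tip in the frame of grey_tray between -0.036 and 0.036 m and z of handle_mid in the frame of grey_tray between 0.005 and 0.022 m and z of blade_tip in the frame of grey_tray between 0.002 and 0.024 m and linear speed of each of cork_pad, brown_vial, blue_vial, white_vial, screwdriver below 0.02 m/s and angular speed of each of cork_pad, brown_vial, blue_vial, white_vial, screwdriver below 0.3 rad/s); the robot touches nothing.
It fails at once if a vial is tipped over (angle between any of brown_vial_mid, blue_vial_mid, white_vial_mid's own z axis and vertical above 0.7 rad).
It also fails if it takes over 136 s, if anything falls off the work surface, if the arm or the gripper's body presses on something with over 40 N, if the wrist force passes 120 N, or if a joint passes its speed limit or range.

## Robot

A 6-joint arm with a two-finger parallel gripper is mounted at the origin on the work surface; the furniture and walls round the work are solid. World frame = base frame: x ahead of the robot, y to its left, z up, the work surface at z = 0. Lengths are in mm, angles in degrees, forces in N, time in s.
With the tool pointing down it reaches from about 375 to 900 mm from the base axis. Payload 3.1 kg.
Tool frame: the origin (TCP) lies at the very end of the fingers, on their centre line; the grasp point (between the pads) lies 19 mm behind it; z points along the fingers, y is the direction in which the jaws open and shut (so a half turn about z gives the same grasp; the last joint's range is limited). The gripper opens to 87 mm and grips with 3 to 60 N. Pads are 19 mm wide; open, the fingers measure 117 mm over their backs; the gripper's body (75 mm by 190 mm) begins 51 mm behind the grasp point.
Start: joints at [-75.544, 30.224, 82.088, -0, 67.689, -10.227], TCP at [261.018, -567.861, 222.548] pointing down, gripper open.
Joint ranges: [-176.69, 176.69], [-43.24, 126.21], [12.49, 139.97], [-82, 262], [0, 151.66], [-163.58, 163.58]. Speed limits (degrees/s): [159.86, 159.86, 180, 180, 180, 180].

## Interface

Orientations are given as [roll, pitch, yaw] about the fixed x, y, z axes, in that order (R = Rz(yaw) Ry(pitch) Rx(roll)).
In Python, from workcell import state, get_image, get_calibration, finish_job, search_frame, cut_out, landmark_of gives the robot as it stands.
- The arm moves only by the tool apply_moves, never from a script. Its argument "commands" is a list of rows, each an object with "claw": the finger opening in m, from 0 to 0.087; "linear": the shift along the world's x, y, z in m, a list of three; "rot": the turn, a rotation vector about the world's x, y, z in degrees, a list of three. A call has 1 to 20 rows; each row shifts and turns the pose as measured when the row begins; what a row does not reach is not made up. A row lasts 1/8 s, in which the tool goes at most 62.5 mm and 10.7 degrees, less where a joint would pass 70% of its speed; a pose out of reach is approached as far as the arm can. A call with a gripper value outside its range is refused whole. The fingers move at their own pace and stop on an object; "grip_force" is the grip in N (left out, the last holds). Time passes only in rows, so rows that do not move let the fingers close. It gives the time, the measured TCP pose, the force and the opening at its end, in the units of the state.
- state(): the state, without advancing time (a new reading comes with each control period).
- get_image(name): name is "side" or "top" or "wrist"; returns (picture, depth): 400x640x3 uint8, blue, green, red; 400x640 float32, mm along the optical axis (not along the pixel's ray), 0 where there is no reading.
- get_calibration(name): a dict with "fx", "fy", "cx", "cy" (pixels), "cam_to_world" (4x4, takes a point from camera to world coordinates). Camera axes: x right, y up, looking along -z (the intrinsics and any distortion apply to the point x, -y, -z); pixel columns grow to the right and rows downward; lengths in mm; the calibration is good to about 2 mm. The wrist camera is an equidistant fisheye: a pixel r from the principal point sees the ray r / f radians off the axis. A picture is of the moment at which its call begins: read the wrist's pose just before it. get_calibration takes no time and is no camera call; for the wrist camera it gives the pose at the moment of the call.
- finish_job(): hands the job in, once; it reports no verdict.
Trained networks look in the newest picture that a camera, given by its name, has taken for a name from the list of things; names that differ only in an ending like _2 or _b are one class to them, and where a whole thing is asked for, a point or a joint stands for the part that bears it (a point fixed in the world has none). Each returns a list of dicts, best first, with "confidence" (0 to 1); they miss things now and then, are a little off and sometimes report something else, mostly with a low value. They report only what shows in the picture. A call takes as long as a camera call. They do not tell look-alikes from the thing itself.
- search_frame(camera, target): "at" ([column, row] in pixels, amid what is visible of it).
- cut_out(camera, target): "region" (400x640 bool, what is visible of it) and "at" ([column, row] in pixels, amid what is visible of it).
- landmark_of(camera, target): "at" ([column, row] in pixels: a listed point, or the origin of a listed thing).
The state is a dict: "t": time; "joint_pos": joint angles; "qvel": joint speeds; "joint_efforts": joint torques, N m; "tool_pos": TCP position; "eef_rot": TCP orientation; "wrist_force": force on the tool from outside, world axes, zero at the start; "torque": the same for the moment, N m; "opening": opening from 0.0 (shut) to 1.0 (fully open).
Only numpy, scipy, OpenCV 4.12 (cv2) and the standard library are available. Lean on these libraries where they do the work, as an engineer would, in place of code of your own. Each camera call takes 0.05 s, during which the arm holds its last target. There are 200 camera calls.

## Working session

There is one attempt and no reset: what is moved stays moved. The work goes in short steps, Python scripts to look and compute and a tool call to move; the robot and the scene stay as the last step left them, time stands still between calls to the robot, and variables do not carry over. Pictures are saved under pics/ and viewed, about 12 in all and at most 16, crops included, and the job is handed in when it is done.

Besides the shell and the picture viewer there is one more tool, called after "Call:" in YAML: its name, and indented under it one key for each argument. apply_moves: Moves the arm, as the interface text tells. Its arguments: {"type":"object","properties":{"commands":{"type":"array"},"grip_force":{"type":"number"}},"required":["commands"]}

```bash
mkdir -p pics
cat > h.py <<'E'
import numpy as np, cv2
from workcell import *
def w(cam,c,d,px,z=None):
    u,v=px; K=c; M=np.array(K['cam_to_world'])
    x=(u-K['cx'])/K['fx']; y=(v-K['cy'])/K['fy']
    if cam=='wrist':
        r=np.hypot(x,y); s=np.tan(r)/r if r>1e-9 else 1; x*=s;y*=s
    ray=M[:3,:3]@np.array([x,-y,-1]); o=M[:3,3]
    if z is None: return o+ray*d
    return o+ray*(z-o[2])/ray[2]
E
python3 - <<'E'
from h import *
print(state())
for n in ['top','side']:
    im,d=get_image(n); c=get_calibration(n); cv2.imwrite(f'pics/{n}0.png',im); np.save(f'{n}_d.npy',d)
    print(n,c)
    for t in ['orange_tray','blue_tray','grey_tray','cork_mid','brown_vial_mid','blue_vial_mid','white_vial_mid','handle_mid','blade_tip']:
        for r in landmark_of(n,t)[:3]:
            p=np.round(r['at'],1); u,v=int(p[0]),int(p[1])
            print(t,round(r['confidence'],2),p,d[v,u],np.round(w(n,c,d[v,u],p)))
E
```

```text
{'t': 0.0, 'joint_pos': array([-7.55413975e+01,  3.02771754e+01,  8.21568574e+01, -9.24445421e-04,
        6.76895821e+01, -1.02281131e+01]), 'qvel': array([-0.01676609, -0.089602  ,  0.15882677,  0.13110105,  0.07814635,
        0.04406666]), 'joint_efforts': array([ 2.45207257e-04, -4.40044177e+01, -1.76592547e+01,  6.32848218e-02,
        5.82044001e-02, -1.72791392e-04]), 'tool_pos': array([ 260.86223962, -567.14435769,  221.58822872]), 'eef_rot': array([-1.79878198e+02, -2.11090743e-02,  2.46870450e+01]), 'wrist_force': array([ 0.15519837,  0.36601091, -0.18959933]), 'torque': array([-0.00244176,  0.02654127, -0.03452012]), 'opening': 0.9993777652858475}
top {'fx': 386.8344922748393, 'fy': 386.8344922748393, 'cx': 318.90097592831, 'cy': 199.03561606258967, 'cam_to_world': array([[ 2.21654277e-02,  9.96519363e-01, -8.03607738e-02,
         3.26697370e+02],
       [-9.99698877e-01,  2.12459906e-02, -1.22785306e-02,
         1.71425586e+01],
       [-1.05284492e-02,  8.06087343e-02,  9.96690215e-01,
         1.00985309e+03],
       [ 0.00000000e+00,  0.00000000e+00,  0.00000000e+00
[... 1077 characters left out ...]
126766e-01,  2.91616089e-01, -3.03448657e-01,
        -2.73854007e+02],
       [-1.12434672e-02,  7.37559644e-01,  6.75188386e-01,
         7.17592948e+02],
       [ 0.00000000e+00,  0.00000000e+00,  0.00000000e+00,
         1.00000000e+00]])}
orange_tray 0.71 [392.5 211. ] 1016.0705 [472. 161.   2.]
blue_tray 0.67 [442.3 202.8] 1035.7794 [496. 277.   1.]
blue_tray 0.58 [395.8 210.6] 1020.84753 [472. 170.  -0.]
grey_tray 0.57 [351.  230.5] 975.4519 [484.  51.   1.]
cork_mid 0.61 [311.3 252.4] 691.7773 [ 649. -107.  186.]
white_vial_mid 0.78 [291.  221.3] 942.53253 [440. -66.  41.]
handle_mid 0.72 [402.3 167.7] 1112.3898 [361. 255.  12.]
blade_tip 0.49 [377.9 149. ] 1190.1465 [256. 248.  -1.]
```

Run:
```python
import cv2
a=cv2.imread('pics/top0.png')[90:290,180:460]
cv2.imwrite('pics/top0c.png',cv2.resize(a,(784,560),interpolation=cv2.INTER_CUBIC))
```

```text
(no output)
```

View pics/top0c.png

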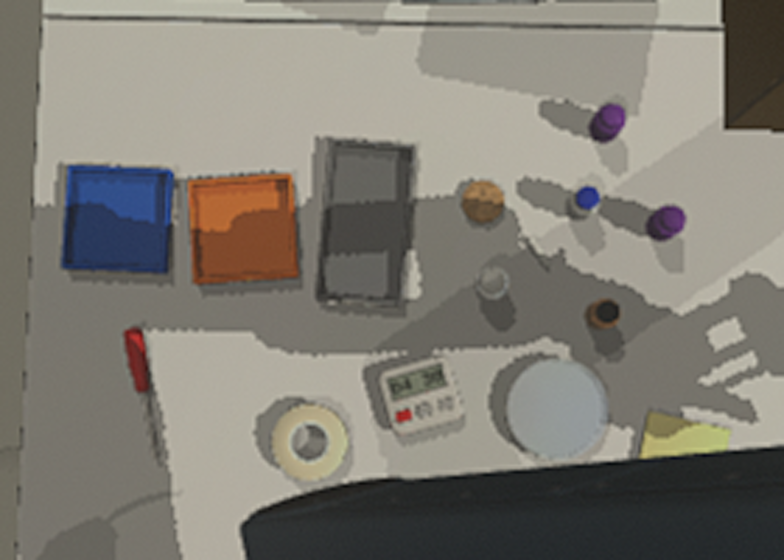

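View pics/side0.png

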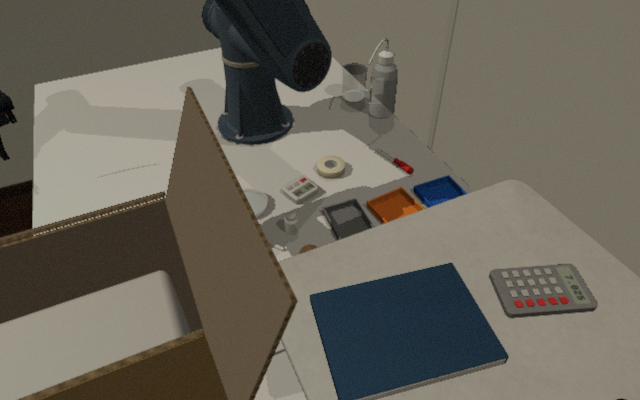

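The top crop (scale 2.8) shows the blue, orange and grey trays at the left and the cork at (482,200). The blue-capped vial is at (587,198) between two purple decoys, the brown one at (605,313), the white one at (491,283) and the red screwdriver at (137,360). The side view shows a carton and a raised shelf that could obstruct the arm.

Run:
```python
from h import *
c=get_calibration('top'); d=np.load('top_d.npy'); im=cv2.imread('pics/top0.png')
for n,(x,y),z in [('cork',(482,200),10),('blue',(587,198),52),('brown',(605,313),52),('white',(491,283),48),('handle',(137,360),14),('tip',(160,457),2),('purA',(610,120),52),('purB',(667,220),52)]:
    print(n,np.round(w('top',c,0,(180+x/2.8,90+y/2.8),z)))
hsv=cv2.cvtColor(im,cv2.COLOR_BGR2HSV)
for n,lo,hi,x0,x1 in [('blue',(100,120,20),(125,255,255),190,250),('orange',(5,120,40),(20,255,255),240,292),('grey',None,None,285,335)]:
    if lo: m=cv2.inRange(hsv,lo,hi)
    else: m=((hsv[...,1]<40)&(hsv[...,2]<125)).astype(np.uint8)*255
    m[:,:x0]=0;m[:,x1:]=0;m[:140]=0;m[205:]=0
    k,l,s,_=cv2.connectedComponentsWithStats(m); i=1+s[1:,4].argmax()
    pts=np.argwhere(l==i)[:,::-1]
    P=np.array([w('top',c,0,p,13)[:2] for p in pts],np.float32)
    print(n,s[i],cv2.minAreaRect(P))
# coarse height map
print('heights; rows px v, cols u')
V,U=np.mgrid[0:400,0:640]
H=np.zeros((400,640))
M=c['cam_to_world'];X=(U-c['cx'])/c['fx'];Y=(V-c['cy'])/c['fy']
P=np.stack([X*d,-Y*d,-d],-1)@M[:3,:3].T+M[:3,3]
for x in range(300,900,50):
    r=[]
    for y in range(350,-750,-50):
        k=(abs(P[...,0]-x)<25)&(abs(P[...,1]-y)<25)&(d>0)
        r.append(int(P[...,2][k].max()) if k.any() else -1)
    print(x,r)
```

```text
cork [508. -55.  10.]
blue [ 504. -146.   52.]
brown [ 401. -162.   52.]
white [426. -62.  48.]
handle [352. 260.  14.]
tip [263. 238.   2.]
purA [ 575. -166.   52.]
purB [ 485. -217.   52.]
blue [ 202  149   40   38 1278] ((484.00390625, 285.3070983886719), (98.052978515625, 95.5615234375), 88.73290252685547)
orange [ 247  152   40   39 1382] ((477.0637512207031, 168.1791229248047), (98.23319244384766, 97.45155334472656), 5.33491849899292)
grey [ 285  140   50   65 2736] ((477.5709228515625, 55.245113372802734), (168.1099395751953, 127.0018539428711), 1.089942216873169)
heights; rows px v, cols u
300 [5, 5, 18, 7, 23, 25, 24, 540, 629, 714, 783, 769, 15, 14, 7, 19, 6, 5, 5, -1, -1, -1]
350 [5, 6, 23, 6, 7, 6, 24, 24, 21, 21, 20, 734, 703, 7, 8, 21, 18, 6, 6, -1, -1, -1]
400 [6, 6, 21, 19, 6, 21, 20, 19, 52, 6, 56, 7, 6, 7, 6, 6, 22, 19, 5, -1, -1, -1]
450 [21, 23, 23, 21, 21, 21, 8, 21, 53, 13, 5, 40, 35, 241, 241, 242, 240, 241, 241, -1, -1, -1]
500 [22, 9, 21, 21, 21, 20, 9, 20, 15, 6, 56, 57, 56, 280, 279, 279, 279, 279, 279, -1, -1, -1]
550 [20, 20, 22, 7, 21, 20, 21, 21, 6, 6, 55, 41, 6, 319, 320, 318, 319, 320, 318, -1, -1, -1]
600 [6, 6, 7, 7, 6, 7, 8, 7, 7, 6, 56, 466, 457, 335, 320, 320, 319, 319, 321, -1, -1, -1]
650 [6, 191, 190, 190, 190, 190, 190, 191, 191, 190, 189, 466, 446, 313, 228, 227, 227, 227, 317, -1, -1, -1]
700 [6, 190, 190, 190, 190, 190, 190, 191, 191, 191, 191, 191, 399, 315, 227, 227, 229, 227, 317, -1, -1, -1]
750 [5, 190, 191, 191, 191, 190, 210, 208, 209, 208, 208, 190, 328, 323, 227, 227, 226, 227, 317, -1, -1, -1]
800 [6, 190, 191, 200, 205, 203, 208, 208, 209, 209, 208, 190, 7, 293, 227, 227, 228, 228, 302, -1, -1, -1]
850 [6, 189, 189, 201, 202, 202, 206, 207, 208, 207, 206, 190, 5, 213, -1, -1, -1, -1, 221, -1, -1, -1]
```

Call:
apply_moves:
  commands:
    - {"claw": 0.07,"linear": [0.01,0.053,0.005],"rot": [0,0,0]}
    - {"claw": 0.07,"linear": [0.01,0.053,0.005],"rot": [0,0,0]}
    - {"claw": 0.07,"linear": [0.01,0.053,0.005],"rot": [0,0,0]}
    - {"claw": 0.07,"linear": [0.01,0.053,0.005],"rot": [0,0,0]}
    - {"claw": 0.07,"linear": [0.01,0.053,0],"rot": [0,0,0]}
    - {"claw": 0.07,"linear": [0.01,0.053,0],"rot": [0,0,0]}
    - {"claw": 0.07,"linear": [0.01,0.053,0],"rot": [0,0,0]}
    - {"claw": 0.07,"linear": [0.03,0.035,0],"rot": [0,0,0]}
    - {"claw": 0.07,"linear": [0.03,0.035,0],"rot": [0,0,0]}
    - {"claw": 0.07,"linear": [0.03,0.035,0],"rot": [0,0,0]}
    - {"claw": 0.07,"linear": [0,0,0],"rot": [0,0,0]}

```text
t: 2.38
tool_pos: [424.1, -79.9, 245.1]
eef_rot: [179.4, -0.2, 24.5]
wrist_force: [-0.6, 0.0, -0.8]
opening: 0.807
```

Run:
```python
from h import *
c=get_calibration('wrist'); im,d=get_image('wrist'); cv2.imwrite('pics/w1.png',im); np.save('w1_d.npy',d)
import pickle; pickle.dump(c,open('w1.pkl','wb'))
print(state()['tool_pos'],c)
for t in ['orange_tray','grey_tray','cork_mid','brown_vial_mid','blue_vial_mid','white_vial_mid']:
    for r in landmark_of('wrist',t)[:3]:
        z=dict(o=0,g=0,c=5,b=26,w=24)[t[0]]
        print(t,round(r['confidence'],2),np.round(r['at']),np.round(w('wrist',c,0,r['at'],z)))
```

```text
[423.03073106 -80.7864564  244.97691937] {'fx': 309.70691628693146, 'fy': 309.70691628693146, 'cx': 317.94213374286716, 'cy': 197.43610028213973, 'cam_to_world': array([[ 4.15102567e-01,  8.83612917e-01,  2.16605799e-01,
         4.85052477e+02],
       [-9.09693546e-01,  3.99951407e-01,  1.11787851e-01,
        -5.09177508e+01],
       [ 1.21453947e-02, -2.43448321e-01,  9.69837824e-01,
         4.07891234e+02],
       [ 0.00000000e+00,  0.00000000e+00,  0.00000000e+00,
         1.00000000e+00]])}
orange_tray 0.79 [172.  66.] [482. 166.   0.]
orange_tray 0.36 [ 91. 189.] [254. 246.   0.]
grey_tray 0.93 [245.  92.] [485.  49.   0.]
cork_mid 0.75 [322. 109.] [504. -53.   5.]
cork_mid 0.58 [ 90. 188.] [256. 246.   5.]
blue_vial_mid 0.96 [428.  94.] [ 581. -167.   26.]
blue_vial_mid 0.91 [388. 140.] [ 503. -144.   26.]
blue_vial_mid 0.76 [434. 176.] [ 489. -222.   26.]
white_vial_mid 0.61 [304. 167.] [428. -63.  24.]
```

View pics/w1.png

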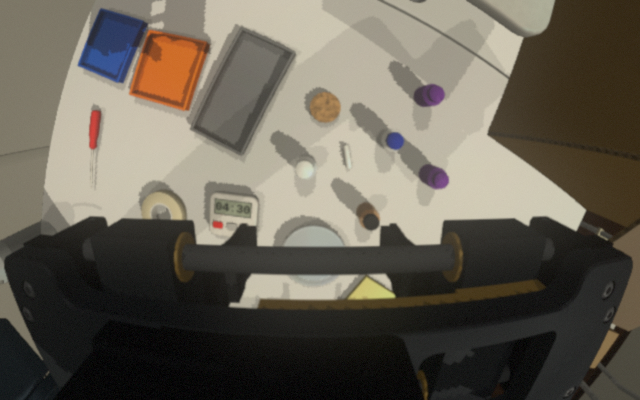

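The wrist view shows the cork at (322,108), white vial at (304,168), blue at (393,141), brown at (369,216), and the trays top left. The wrist and top estimates agree within about 4 mm.

Call:
apply_moves:
  commands:
    - {"claw": 0.065,"linear": [0.041,0.013,-0.04],"rot": [0,0,0]}
    - {"claw": 0.065,"linear": [0.041,0.013,-0.04],"rot": [0.5,0,0]}
    - {"claw": 0.065,"linear": [0,0,-0.05],"rot": [0,0,0]}
    - {"claw": 0.065,"linear": [0,0,-0.05],"rot": [0,0,0]}
    - {"claw": 0.065,"linear": [0,0,-0.04],"rot": [0,0,0]}
    - {"claw": 0.065,"linear": [0,0,0],"rot": [0,0,0]}

```text
t: 3.48
tool_pos: [508.4, -63.7, 20.8]
eef_rot: [179.4, -0.8, 23.4]
wrist_force: [-0.1, -0.1, 0.3]
opening: 0.753
```

Run:
```python
from h import *
s=state(); c=get_calibration('wrist'); im,d=get_image('wrist'); cv2.imwrite('pics/w2.png',im)
print(s['tool_pos'],s['eef_rot'])
for t in ['cork_mid']:
    for r in cut_out('wrist',t)[:2]+landmark_of('wrist',t)[:2]:
        print(t,round(r['confidence'],2),np.round(r['at']),np.round(w('wrist',c,0,r['at'],5)))
        if 'region' in r:
            e=cv2.minEnclosingCircle(np.argwhere(r['region'])[:,::-1].astype(np.float32)); print(e, w('wrist',c,0,e[0],7))
```

```text
[508.38667653 -63.72342988  20.76702881] [179.42940275  -0.76783548  23.37315627]
cork_mid 0.67 [303. 228.] [509. -55.   5.]
((302.7497253417969, 229.90353393554688), 33.50986099243164) [507.97856765 -55.04684839   7.        ]
cork_mid 0.71 [301. 233.] [505. -55.   5.]
```

View pics/w2.png

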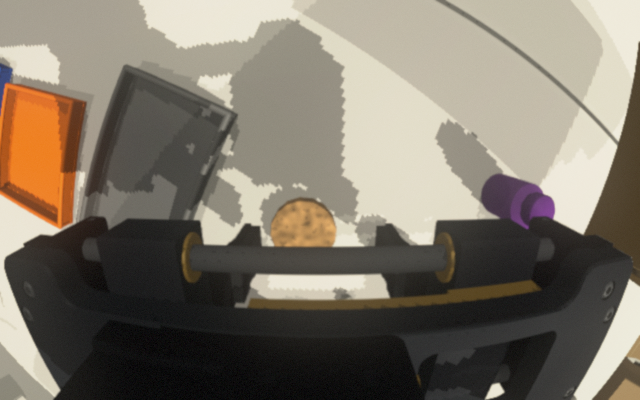

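The cork shows between the fingers at (303,228), about 8 mm to +y of the tool centre, so I'll correct and grip.

Call:
apply_moves:
  commands:
    - {"claw": 0.065,"linear": [-0.001,0.009,0],"rot": [0,0,1]}
    - {"claw": 0.065,"linear": [0,0,-0.009],"rot": [0,0,0]}
    - {"claw": 0.065,"linear": [0,0,-0.008],"rot": [0,0,0]}
    - {"claw": 0.03,"linear": [0,0,0],"rot": [0,0,0]}
    - {"claw": 0.03,"linear": [0,0,0],"rot": [0,0,0]}
    - {"claw": 0.03,"linear": [0,0,0],"rot": [0,0,0]}
    - {"claw": 0.03,"linear": [0,0,0],"rot": [0,0,0]}
    - {"claw": 0.03,"linear": [0,0,0],"rot": [0,0,0]}
  grip_force: 15

```text
t: 4.62
tool_pos: [513.4, -55.5, 11.2]
eef_rot: [178.7, -1.5, 24.5]
wrist_force: [0.3, 0.3, -0.3]
opening: 0.358
```

Call:
apply_moves:
  commands:
    - {"claw": 0.065,"linear": [-0.005,0,0.004],"rot": [1,1.5,0]}
    - {"claw": 0.065,"linear": [0,0,0],"rot": [0,0,0]}
    - {"claw": 0.065,"linear": [0,0,0],"rot": [0,0,0]}
    - {"claw": 0.065,"linear": [0,0,-0.006],"rot": [0,0,0]}
    - {"claw": 0.065,"linear": [0,0,-0.006],"rot": [0,0,0]}

```text
t: 5.25
tool_pos: [508.7, -55.6, 2.7]
eef_rot: [-179.8, -0.6, 24.5]
wrist_force: [-0.8, 0.5, 0.3]
opening: 0.736
```

Run:
```python
from h import *
for _ in range(3):
    s=state(); c=get_calibration('wrist'); im,d=get_image('wrist'); 
    print(s['tool_pos'],s['eef_rot'],s['opening'],s['wrist_force'])
    for r in landmark_of('wrist','cork_mid')[:1]:
        print(np.round(r['at']),np.round(w('wrist',c,0,r['at'],5)))
```

```text
[508.6513117  -55.57390635   2.71115341] [-179.80388381   -0.63460055   24.49285961] 0.7364327805877757 [-0.7783546   0.5439326   0.33473916]
[314. 247.] [507. -55.   5.]
[508.12805297 -55.44215345   2.29482172] [-179.73882874   -0.5673695    24.48976196] 0.7437756964556488 [-0.38613591  0.43153443 -0.56268188]
[315. 252.] [504. -57.   5.]
[508.48126741 -55.53319548   2.81463695] [-179.77355391   -0.60480609   24.4932593 ] 0.745554412530233 [ 0.7235167  -0.73428447  0.09376803]
[314. 247.] [506. -55.   5.]
```

Call:
apply_moves:
  commands:
    - {"claw": 0.065,"linear": [-0.002,0,-0.001],"rot": [0,0.5,0]}
    - {"claw": 0.03,"linear": [0,0,0],"rot": [0,0,0]}
    - {"claw": 0.03,"linear": [0,0,0],"rot": [0,0,0]}
    - {"claw": 0.03,"linear": [0,0,0],"rot": [0,0,0]}
    - {"claw": 0.03,"linear": [0,0,0],"rot": [0,0,0]}
    - {"claw": 0.03,"linear": [0,0,0],"rot": [0,0,0]}

```text
t: 6.3
tool_pos: [506.9, -55.7, 2.5]
eef_rot: [-179.6, -0.2, 24.5]
wrist_force: [-0.0, -0.3, -0.8]
opening: 0.444
```

Call:
apply_moves:
  commands:
    - {"claw": 0.03,"linear": [0,0,0.03],"rot": [0,0,0]}
    - {"claw": 0.03,"linear": [0,0,0.04],"rot": [0,0,0]}
    - {"claw": 0.03,"linear": [0,0,0.04],"rot": [0,0,0]}
    - {"claw": 0.03,"linear": [-0.005,0.04,0.02],"rot": [0,0,0]}
    - {"claw": 0.03,"linear": [-0.005,0.045,0],"rot": [0,0,0]}
    - {"claw": 0.03,"linear": [-0.005,0.045,0],"rot": [0,0,0]}
    - {"claw": 0.03,"linear": [-0.005,0.045,0],"rot": [0,0,0]}
    - {"claw": 0.03,"linear": [-0.005,0.04,0],"rot": [0,0,0]}
    - {"claw": 0.03,"linear": [0,0,0],"rot": [0,0,0]}

```text
t: 7.42
tool_pos: [481.1, 164.5, 137.1]
eef_rot: [-179.7, -0.4, 24.3]
wrist_force: [-0.8, 0.1, -0.1]
opening: 0.449
```

```bash
cat >> h.py <<'E'
def trays(c,im):
    hsv=cv2.cvtColor(im,cv2.COLOR_BGR2HSV)
    for n,lo,hi in [('blue',(100,120,20),(125,255,255)),('orange',(6,170,60),(18,255,255))]:
        m=cv2.inRange(hsv,lo,hi); m[215:]=0
        k,l,s,_=cv2.connectedComponentsWithStats(m)
        if k<2: continue
        i=1+s[1:,4].argmax()
        P=np.array([w('wrist',c,0,p,14)[:2] for p in np.argwhere(l==i)[:,::-1]],np.float32)
        print(n,s[i],np.round(cv2.minAreaRect(P)[0]),np.round(cv2.minAreaRect(P)[1]),cv2.minAreaRect(P)[2])
def look(name,things):
    s=state(); c=get_calibration('wrist'); im,d=get_image('wrist'); cv2.imwrite(f'pics/{name}.png',im)
    print(s['tool_pos'].round(1),s['eef_rot'].round(1),s['opening'].round(3),s['t'])
    for t in things:
        z=dict(o=0,g=0,c=5,b=26,w=24,h=9)[t[0]] if t!='blue_tray' else 0
        for r in landmark_of('wrist',t)[:3]:
            print(t,round(r['confidence'],2),np.round(r['at']),np.round(w('wrist',c,0,r['at'],z)))
    return s,c,im
E
python3 - <<'E'
from h import *
s,c,im=look('w3',['orange_tray','blue_tray','grey_tray'])
trays(c,im)
E
```

```text
Traceback (most recent call last):
  File "h.py", line 22, in look
    print(s['tool_pos'].round(1),s['eef_rot'].round(1),s['opening'].round(3),s['t'])
                                                       ^^^^^^^^^^^^^^^^^^
AttributeError: 'float' object has no attribute 'round'
```

View pics/w3.png

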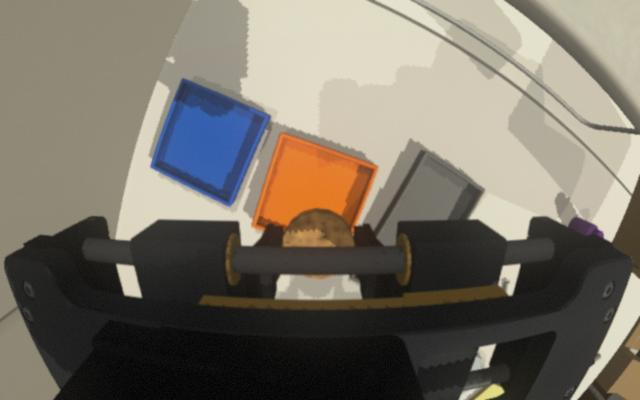

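The cork is held at (320,240) above the orange tray, which is centred near (315,185). The blue tray is at (210,140).

```bash
sed -i "s/s\['opening'\].round(3)/round(s['opening'],3)/" h.py
python3 - <<'E'
from h import *
s,c,im=look('w3',['orange_tray','blue_tray','grey_tray'])
trays(c,im)
for p in [(183,79),(270,114),(233,206),(151,165),(281,132),(377,165)]: print(p,w('wrist',c,0,p,15).round())
E
```

```text
[481.4 163.3 137.1] [-179.7   -0.4   24.2] 0.448 7.475
orange_tray 0.98 [313. 192.] [478. 167.   0.]
grey_tray 0.56 [416. 229.] [486.  51.   0.]
blue [ 150   80  118  126 8374] [483. 285.] [97. 96.] 88.7387466430664
orange [ 254  134  122   81 6786] [483. 168.] [83. 96.] 5.061062812805176
(183, 79) [532. 329.  15.]
(270, 114) [532. 234.  15.]
(233, 206) [436. 234.  15.]
(151, 165) [439. 332.  15.]
(281, 132) [521. 218.  15.]
(377, 165) [530. 124.  15.]
```

Call:
apply_moves:
  commands:
    - {"claw": 0.03,"linear": [-0.003,0.003,-0.04],"rot": [0,0,0]}
    - {"claw": 0.03,"linear": [0,0,-0.04],"rot": [0,0,0]}
    - {"claw": 0.03,"linear": [0,0,-0.025],"rot": [0,0,0]}
    - {"claw": 0.03,"linear": [0,0,0],"rot": [0,0,0]}

```text
t: 8.18
tool_pos: [482.9, 159.4, 30.5]
eef_rot: [-179.8, -0.7, 23.5]
wrist_force: [0.1, 0.1, 0.3]
opening: 0.452
```

Call:
apply_moves:
  commands:
    - {"claw": 0.03,"linear": [-0.005,0.008,-0.004],"rot": [0,0.7,0.5]}
    - {"claw": 0.03,"linear": [0,0,-0.01],"rot": [0,0,0]}
    - {"claw": 0.03,"linear": [0,0,-0.008],"rot": [0,0,0]}
    - {"claw": 0.03,"linear": [0,0,0],"rot": [0,0,0]}

```text
t: 8.68
tool_pos: [480.0, 167.3, 9.7]
eef_rot: [-179.6, -0.3, 23.9]
wrist_force: [0.2, 0.1, -0.4]
opening: 0.45
```

Call:
apply_moves:
  commands:
    - {"claw": 0.03,"linear": [-0.002,0,-0.004],"rot": [0,0,0]}
    - {"claw": 0.03,"linear": [0,0,0],"rot": [0,0,0]}
    - {"claw": 0.05,"linear": [0,0,0],"rot": [0,0,0]}
    - {"claw": 0.05,"linear": [0,0,0],"rot": [0,0,0]}
    - {"claw": 0.05,"linear": [0,0,0],"rot": [0,0,0]}
    - {"claw": 0.05,"linear": [0,0,0.02],"rot": [0,0,0]}
    - {"claw": 0.05,"linear": [0,0,0.04],"rot": [0,0,0]}
    - {"claw": 0.05,"linear": [-0.02,0,0.05],"rot": [0,0,0]}
    - {"claw": 0.05,"linear": [-0.04,0,0.03],"rot": [0,0,0]}
    - {"claw": 0.05,"linear": [0,0,0],"rot": [0,0,0]}

```text
t: 9.93
tool_pos: [416.6, 167.2, 149.4]
eef_rot: [-179.6, -0.4, 23.9]
wrist_force: [1.2, -0.5, 0.3]
opening: 0.576
```

Run:
```python
from h import *
s,c,im=look('w4',['cork_mid','orange_tray','grey_tray'])
```

```text
[416.6 167.2 149.4] [-179.6   -0.4   23.9] 0.576 9.925
cork_mid 0.57 [343. 133.] [478. 167.   5.]
grey_tray 0.87 [442. 172.] [487.  52.   0.]
```

View pics/w4.png

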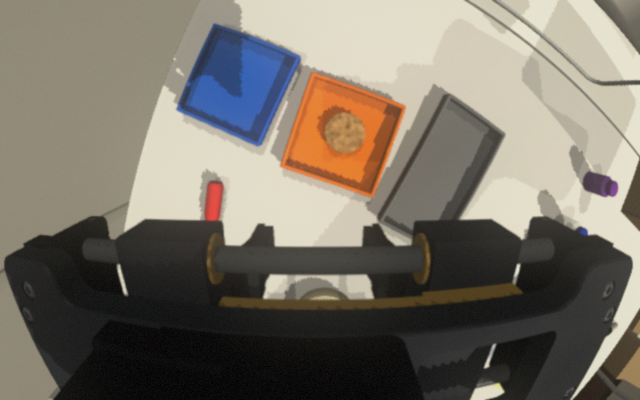

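The cork lies flat in the orange tray, seen at (345,132) and measured at about (477,167). Next is the brown vial.

Call:
apply_moves:
  commands:
    - {"claw": 0.05,"linear": [-0.007,-0.055,0],"rot": [0,0,0]}
    - {"claw": 0.05,"linear": [-0.007,-0.055,0],"rot": [0,0,0]}
    - {"claw": 0.05,"linear": [-0.007,-0.055,0],"rot": [0,0,0]}
    - {"claw": 0.05,"linear": [-0.007,-0.055,0],"rot": [0,0,0]}
    - {"claw": 0.05,"linear": [-0.007,-0.055,0],"rot": [0,0,0]}
    - {"claw": 0.05,"linear": [-0.007,-0.055,0],"rot": [0,0,0]}
    - {"claw": 0.05,"linear": [0,0,0],"rot": [0,0,0]}
    - {"claw": 0.05,"linear": [0,0,0],"rot": [0,0,0]}

```text
t: 11.12
tool_pos: [383.2, -176.8, 139.9]
eef_rot: [-179.5, -0.4, 23.8]
wrist_force: [-0.1, -0.7, -0.9]
opening: 0.574
```

Run:
```python
from h import *
s,c,im=look('w5',['brown_vial_mid','blue_vial_mid','white_vial_mid'])
np.save('w5c.npy',c['cam_to_world'])
```

```text
[ 383.2 -176.8  139.9] [-179.5   -0.4   23.8] 0.574 11.125
brown_vial_mid 0.84 [316. 174.] [ 401. -168.   26.]
blue_vial_mid 0.85 [396.   2.] [ 581. -168.   26.]
blue_vial_mid 0.7 [412. 111.] [ 490. -223.   26.]
blue_vial_mid 0.65 [343.  60.] [ 506. -147.   26.]
white_vial_mid 0.82 [225. 102.] [429. -63.  24.]
white_vial_mid 0.55 [91. 10.] [477. 145.  24.]
white_vial_mid 0.37 [342.  59.] [ 506. -146.   24.]
```

View pics/w5.png

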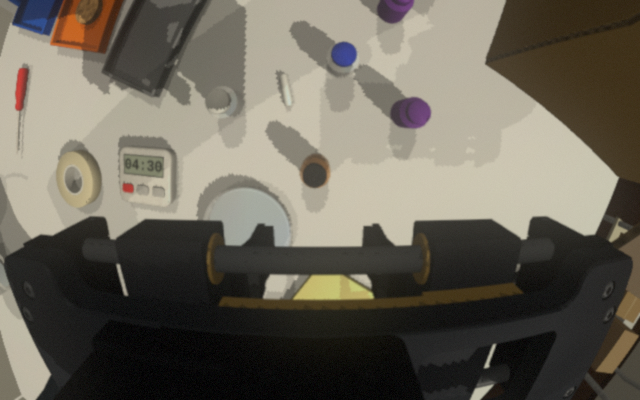

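The brown vial stands at (315,172), clear of the dish. It measures about (400,-165) and the network and top camera agree within 6 mm.

Call:
apply_moves:
  commands:
    - {"claw": 0.055,"linear": [0.017,0.012,0],"rot": [0,0,0]}
    - {"claw": 0.055,"linear": [0,0,-0.03],"rot": [0,0,0]}
    - {"claw": 0.055,"linear": [0,0,-0.025],"rot": [0,0,0]}
    - {"claw": 0.055,"linear": [0,0,0],"rot": [0,0,0]}

```text
t: 11.82
tool_pos: [402.5, -158.3, 85.4]
eef_rot: [-179.7, -0.5, 24.6]
wrist_force: [0.3, 0.0, 1.1]
opening: 0.633
```

Run:
```python
from h import *
s,c,im=look('w6',['brown_vial_mid'])
for p in [(315,176)]:
    M=c['cam_to_world'].copy(); c['cam_to_world']=np.load('w5c.npy'); print(w('wrist',c,0,p,52)); c['cam_to_world']=M
for r in cut_out('wrist','brown_vial_mid')[:1]:
    q=np.argwhere(r['region'])[:,::-1]; print(q.min(0),q.max(0)); 
    for v in range(q[:,1].min(),q[:,1].max()+1,5):
        k=q[q[:,1]==v,0]
        if len(k): print(v,k.min(),k.max())
```

```text
[ 402.5 -158.3   85.4] [-179.7   -0.5   24.6] 0.633 11.825
brown_vial_mid 0.95 [325. 219.] [ 401. -166.   26.]
[ 403.37746896 -165.53819883   52.        ]
[307 192] [344 239]
192 321 331
197 313 337
202 311 340
207 310 342
212 309 343
217 307 344
222 307 344
227 309 342
232 313 339
237 318 335
```

View pics/w6.png

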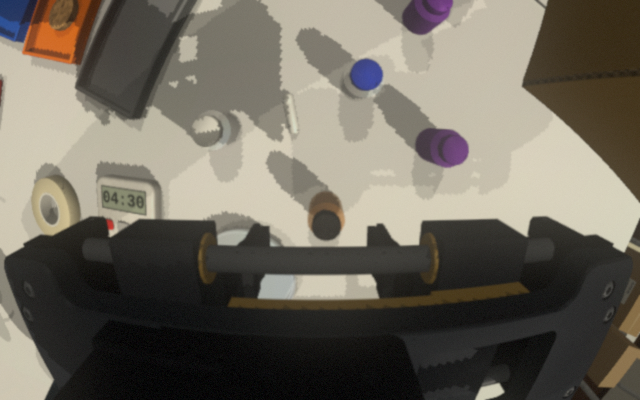

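The vial is at (325,217) between the fingers, about 7 mm to -y.

Call:
apply_moves:
  commands:
    - {"claw": 0.055,"linear": [0,-0.007,0],"rot": [0,0,0]}
    - {"claw": 0.055,"linear": [0,0,-0.02],"rot": [0,0,0]}
    - {"claw": 0.055,"linear": [-0.001,0.001,-0.02],"rot": [0,0.5,0]}
    - {"claw": 0.055,"linear": [-0.001,0.001,-0.02],"rot": [0,0,0]}
    - {"claw": 0.055,"linear": [0,0,0],"rot": [0,0,0]}

```text
t: 12.6
tool_pos: [405.7, -169.6, 30.0]
eef_rot: [179.6, -0.5, 24.5]
wrist_force: [-0.3, 0.4, 0.5]
opening: 0.631
```

Call:
apply_moves:
  commands:
    - {"claw": 0.055,"linear": [-0.003,0.004,0],"rot": [0.5,0.5,0]}
    - {"claw": 0.055,"linear": [-0.001,0.001,-0.012],"rot": [0,0,0]}
    - {"claw": 0.055,"linear": [-0.001,0.001,-0.011],"rot": [0,0,0]}
    - {"claw": 0.055,"linear": [0,0,0],"rot": [0,0,0]}
    - {"claw": 0.015,"linear": [0,0,0],"rot": [0,0,0]}
    - {"claw": 0.015,"linear": [0,0,0],"rot": [0,0,0]}
    - {"claw": 0.015,"linear": [0,0,0],"rot": [0,0,0]}
    - {"claw": 0.015,"linear": [0,0,0],"rot": [0,0,0]}
    - {"claw": 0.015,"linear": [0,0,0],"rot": [0,0,0]}
    - {"claw": 0.015,"linear": [0,0,0],"rot": [0,0,0]}

```text
t: 13.85
tool_pos: [402.1, -164.9, 8.0]
eef_rot: [-180.0, -0.4, 24.5]
wrist_force: [0.5, -0.4, -0.4]
opening: 0.301
```

Call:
apply_moves:
  commands:
    - {"claw": 0.015,"linear": [0,0,0.03],"rot": [0,0,0]}
    - {"claw": 0.015,"linear": [0,0,0.04],"rot": [0,0,0]}
    - {"claw": 0.015,"linear": [0,0,0.04],"rot": [0,0,0]}
    - {"claw": 0.015,"linear": [0.01,0.04,0],"rot": [0,0,0]}
    - {"claw": 0.015,"linear": [0.01,0.045,0],"rot": [0,0,0]}
    - {"claw": 0.015,"linear": [0.01,0.045,0],"rot": [0,0,0]}
    - {"claw": 0.015,"linear": [0.01,0.045,0],"rot": [0,0,0]}
    - {"claw": 0.015,"linear": [0.01,0.045,0],"rot": [0,0,0]}
    - {"claw": 0.015,"linear": [0.01,0.045,0],"rot": [0,0,0]}
    - {"claw": 0.015,"linear": [0.01,0.045,0],"rot": [0,0,0]}
    - {"claw": 0.015,"linear": [0.005,0.02,0],"rot": [0,0,0]}
    - {"claw": 0.015,"linear": [0,0,0],"rot": [0,0,0]}

```text
t: 15.35
tool_pos: [478.5, 174.4, 121.7]
eef_rot: [179.8, -0.6, 24.3]
wrist_force: [-1.0, -0.9, -0.6]
opening: 0.295
```

Call:
apply_moves:
  commands:
    - {"claw": 0.015,"linear": [-0.001,-0.006,-0.02],"rot": [0,0.5,0]}
    - {"claw": 0.015,"linear": [-0.001,0.001,-0.03],"rot": [0,0,0]}
    - {"claw": 0.015,"linear": [-0.001,0.001,-0.03],"rot": [0,0,0]}
    - {"claw": 0.015,"linear": [0,0,0],"rot": [0,0,0]}

```text
t: 15.85
tool_pos: [474.1, 166.6, 40.4]
eef_rot: [-180.0, -0.0, 24.2]
wrist_force: [-0.2, -1.0, -0.1]
opening: 0.299
```

Run:
```python
from h import *
s,c,im=look('w7',['cork_mid','brown_vial_mid'])
cv2.imwrite('pics/w7c.png',cv2.resize(im[120:300,180:460],(784,504)))
```

```text
[474.1 166.6  40.4] [-180.    -0.    24.2] 0.299 15.85
cork_mid 0.58 [317. 221.] [475. 167.   5.]
brown_vial_mid 0.77 [320. 256.] [461. 158.  26.]
brown_vial_mid 0.74 [604. 311.] [ 507. -155.   26.]
```

View pics/w7c.png

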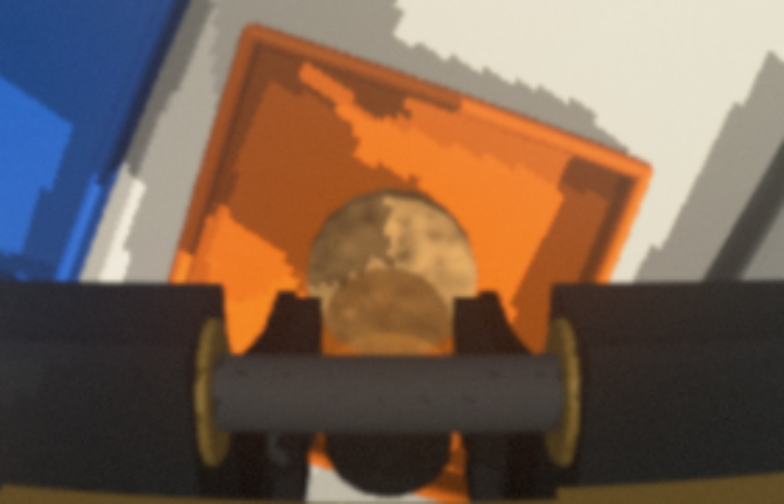

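The cork's visible arc is centred near full-image pixel (320,216). The vial held above it is about 3 mm short in x.

Run:
```python
from h import *
c=get_calibration('wrist'); print(w('wrist',c,0,(320.4,216.4),13))
```

```text
[483.7998063  167.63507495  13.        ]
```

Call:
apply_moves:
  commands:
    - {"claw": 0.015,"linear": [0.003,0,0],"rot": [0,0,0]}
    - {"claw": 0.015,"linear": [0,0,-0.01],"rot": [0,0,0]}
    - {"claw": 0.015,"linear": [0,0,-0.005],"rot": [0,0,0]}
    - {"claw": 0.015,"linear": [0,0,0],"rot": [0,0,0]}

```text
t: 16.5
tool_pos: [482.0, 167.4, 29.5]
eef_rot: [179.8, -0.7, 24.2]
wrist_force: [0.0, -0.2, -0.4]
opening: 0.302
```

Call:
apply_moves:
  commands:
    - {"claw": 0.015,"linear": [-0.003,0,-0.003],"rot": [0,0.7,0]}
    - {"claw": 0.015,"linear": [0,0,-0.004],"rot": [0,0,0]}
    - {"claw": 0.015,"linear": [0,0,0],"rot": [0,0,0]}
    - {"claw": 0.015,"linear": [0,0,0],"rot": [0,0,0]}

```text
t: 17.0
tool_pos: [478.6, 167.5, 21.8]
eef_rot: [-179.9, -0.0, 24.2]
wrist_force: [-0.1, 0.7, 0.0]
opening: 0.301
```

Call:
apply_moves:
  commands:
    - {"claw": 0.015,"linear": [0,0,-0.001],"rot": [0,0,0]}
    - {"claw": 0.015,"linear": [0,0,0],"rot": [0,0,0]}
    - {"claw": 0.035,"linear": [0,0,0],"rot": [0,0,0]}
    - {"claw": 0.05,"linear": [0,0,0],"rot": [0,0,0]}
    - {"claw": 0.05,"linear": [0,0,0],"rot": [0,0,0]}
    - {"claw": 0.05,"linear": [0,0,0.01],"rot": [0,0,0]}
    - {"claw": 0.05,"linear": [0,0,0.03],"rot": [0,0,0]}
    - {"claw": 0.05,"linear": [0,0,0.04],"rot": [0,0,0]}
    - {"claw": 0.05,"linear": [0,0,0.04],"rot": [0,0,0]}
    - {"claw": 0.05,"linear": [-0.04,-0.03,0.01],"rot": [0,0,0]}
    - {"claw": 0.05,"linear": [0,0,0],"rot": [0,0,0]}

```text
t: 18.38
tool_pos: [437.6, 136.8, 157.7]
eef_rot: [-180.0, -0.2, 24.2]
wrist_force: [-0.5, 0.5, -0.6]
opening: 0.571
```

Run:
```python
from h import *
s,c,im=look('w8',['cork_mid','brown_vial_mid','grey_tray'])
cv2.imwrite('pics/w8c.png',im[40:240,150:550])
```

```text
[437.6 136.8 157.7] [-180.    -0.2   24.2] 0.571 18.375
cork_mid 0.57 [306. 139.] [478. 168.   5.]
brown_vial_mid 0.59 [304. 140.] [478. 168.  26.]
grey_tray 0.88 [408. 176.] [487.  51.   0.]
```

View pics/w8c.png

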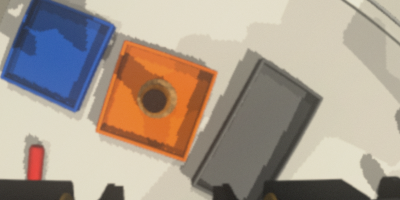

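The brown vial stands on the cork, with cap and cork concentric near crop pixel (155,98). Next is the white vial; three estimates agree at (428,-63).

Call:
apply_moves:
  commands:
    - {"claw": 0.055,"linear": [-0.001,-0.05,0],"rot": [0,0,0]}
    - {"claw": 0.055,"linear": [-0.001,-0.05,0],"rot": [0,0,0]}
    - {"claw": 0.055,"linear": [-0.001,-0.05,0],"rot": [0,0,0]}
    - {"claw": 0.055,"linear": [-0.001,-0.04,0],"rot": [0,0,0]}
    - {"claw": 0.055,"linear": [0,0,0],"rot": [0,0,0]}
    - {"claw": 0.055,"linear": [-0.001,0.001,-0.04],"rot": [0,0,0]}
    - {"claw": 0.055,"linear": [-0.001,0.001,-0.04],"rot": [0,0,0]}
    - {"claw": 0.055,"linear": [0,0,0],"rot": [0,0,0]}

```text
t: 19.58
tool_pos: [444.4, -53.2, 73.0]
eef_rot: [179.8, -0.7, 24.7]
wrist_force: [-0.8, 0.4, 0.1]
opening: 0.631
```

Run:
```python
from h import *
s,c,im=look('w9',['white_vial_mid','blue_vial_mid'])
```

```text
[444.4 -53.2  73. ] [179.8  -0.7  24.7] 0.631 19.575
white_vial_mid 0.94 [320. 244.] [427. -64.  24.]
blue_vial_mid 0.92 [520. 124.] [ 579. -167.   26.]
blue_vial_mid 0.61 [462. 195.] [ 506. -146.   26.]
```

Run:
```python
from h import *
c=get_calibration('wrist'); c['cam_to_world']=np.load('w5c.npy')
for p in [(281,73),(287,107)]: print(w('wrist',c,0,p,8).round())
```

```text
[474. -98.   8.]
[ 446. -117.    8.]
```

Call:
apply_moves:
  commands:
    - {"claw": 0.045,"linear": [-0.017,-0.01,0],"rot": [0,0.5,0]}
    - {"claw": 0.045,"linear": [0,0,0],"rot": [0,0,0]}

```text
t: 19.98
tool_pos: [430.1, -65.0, 78.2]
eef_rot: [179.5, -0.7, 24.8]
wrist_force: [-0.6, 0.3, -0.5]
opening: 0.535
```

Call:
apply_moves:
  commands:
    - {"claw": 0.045,"linear": [-0.003,0.002,-0.02],"rot": [0.5,0.5,0]}
    - {"claw": 0.045,"linear": [-0.001,0.001,-0.02],"rot": [0,0,0]}
    - {"claw": 0.045,"linear": [0,0,0],"rot": [0,0,0]}

```text
t: 20.35
tool_pos: [427.7, -63.7, 40.3]
eef_rot: [179.9, -0.7, 24.6]
wrist_force: [-0.4, 0.1, -0.1]
opening: 0.517
```

Call:
apply_moves:
  commands:
    - {"claw": 0.045,"linear": [-0.001,0.001,-0.018],"rot": [0,0.5,0]}
    - {"claw": 0.045,"linear": [-0.001,0.001,-0.016],"rot": [0,0,0]}
    - {"claw": 0.045,"linear": [0,0,0],"rot": [0,0,0]}
    - {"claw": 0.015,"linear": [0,0,0],"rot": [0,0,0]}
    - {"claw": 0.015,"linear": [0,0,0],"rot": [0,0,0]}
    - {"claw": 0.015,"linear": [0,0,0],"rot": [0,0,0]}
    - {"claw": 0.015,"linear": [0,0,0],"rot": [0,0,0]}
    - {"claw": 0.015,"linear": [0,0,0],"rot": [0,0,0]}

```text
t: 21.35
tool_pos: [429.6, -63.8, 11.3]
eef_rot: [179.6, -0.7, 24.6]
wrist_force: [0.9, -0.0, -1.3]
opening: 0.326
```

Call:
apply_moves:
  commands:
    - {"claw": 0.045,"linear": [0,0,0],"rot": [0,0,0]}
    - {"claw": 0.045,"linear": [0,0,0],"rot": [0,0,0]}
    - {"claw": 0.045,"linear": [-0.002,0,-0.006],"rot": [0,0.5,0]}
    - {"claw": 0.045,"linear": [0,0,0],"rot": [0,0,0]}
    - {"claw": 0.015,"linear": [0,0,0],"rot": [0,0,0]}
    - {"claw": 0.015,"linear": [0,0,0],"rot": [0,0,0]}
    - {"claw": 0.015,"linear": [0,0,0],"rot": [0,0,0]}
    - {"claw": 0.015,"linear": [0,0,0],"rot": [0,0,0]}
    - {"claw": 0.015,"linear": [0,0,0],"rot": [0,0,0]}

```text
t: 22.48
tool_pos: [427.4, -63.7, 4.6]
eef_rot: [179.8, -0.2, 24.6]
wrist_force: [-0.1, -0.2, 0.5]
opening: 0.331
```

Call:
apply_moves:
  commands:
    - {"claw": 0.015,"linear": [0,0,0.04],"rot": [0,0,0]}
    - {"claw": 0.015,"linear": [0,0,0.045],"rot": [0,0,0]}
    - {"claw": 0.015,"linear": [0,0,0.045],"rot": [0,0,0]}
    - {"claw": 0.015,"linear": [0.005,0.045,0.01],"rot": [0,0,0]}
    - {"claw": 0.015,"linear": [0.005,0.05,0],"rot": [0,0,0]}
    - {"claw": 0.015,"linear": [0.005,0.05,0],"rot": [0,0,0]}
    - {"claw": 0.015,"linear": [0.005,0.05,0],"rot": [0,0,0]}
    - {"claw": 0.015,"linear": [0.005,0.05,0],"rot": [0,0,0]}
    - {"claw": 0.015,"linear": [0.005,0.05,0],"rot": [0,0,0]}
    - {"claw": 0.015,"linear": [0.005,0.03,0],"rot": [0,0,0]}
    - {"claw": 0.015,"linear": [0,0,0],"rot": [0,0,0]}

```text
t: 23.85
tool_pos: [462.1, 270.7, 149.2]
eef_rot: [179.8, -0.5, 24.3]
wrist_force: [0.4, -0.2, -0.4]
opening: 0.328
```

Call:
apply_moves:
  commands:
    - {"claw": 0.015,"linear": [0.003,0.005,-0.03],"rot": [0,0.5,0]}
    - {"claw": 0.015,"linear": [-0.001,0.001,-0.04],"rot": [0,0,0]}
    - {"claw": 0.015,"linear": [-0.001,0.001,-0.03],"rot": [0,0,0]}
    - {"claw": 0.015,"linear": [0,0,0],"rot": [0,0,0]}

```text
t: 24.35
tool_pos: [461.7, 274.1, 47.3]
eef_rot: [179.9, 0.1, 24.3]
wrist_force: [0.4, 0.5, -0.3]
opening: 0.329
```

Run:
```python
from h import *
s,c,im=look('w10',['blue_tray'])
trays(c,im)
cv2.imwrite('pics/w10c.png',im[60:300,60:460])
```

```text
[461.7 274.1  47.3] [1.799e+02 1.000e-01 2.430e+01] 0.329 24.35
blue_tray 0.92 [314. 180.] [486. 286.   0.]
blue [  225    91   187   124 13836] [486. 285.] [97. 91.] 88.6656494140625
orange [ 412  181   98   34 1740] [521. 184.] [23. 82.] 23.304872512817383
```

View pics/w10c.png

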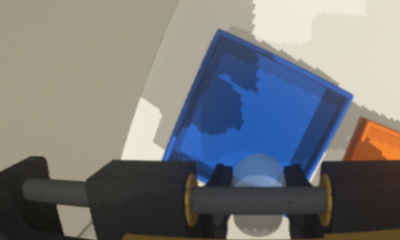

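The vial is held above the near side of the blue tray, whose centre measures (485,285).

Call:
apply_moves:
  commands:
    - {"claw": 0.015,"linear": [0.006,0.002,-0.01],"rot": [0,0,0]}
    - {"claw": 0.015,"linear": [-0.001,0.001,-0.015],"rot": [0,0,0]}
    - {"claw": 0.015,"linear": [0,0,0],"rot": [0,0,0]}

```text
t: 24.82
tool_pos: [471.5, 278.3, 25.9]
eef_rot: [179.8, -0.5, 24.2]
wrist_force: [0.6, -0.8, -0.0]
opening: 0.329
```

Call:
apply_moves:
  commands:
    - {"claw": 0.015,"linear": [-0.005,-0.002,-0.008],"rot": [0,0.5,0]}
    - {"claw": 0.015,"linear": [-0.001,0,-0.007],"rot": [0,0,0]}
    - {"claw": 0.015,"linear": [0,0,0],"rot": [0,0,0]}

```text
t: 25.2
tool_pos: [464.9, 276.3, 10.0]
eef_rot: [-179.9, -0.0, 24.2]
wrist_force: [0.4, 0.5, 1.0]
opening: 0.326
```

Call:
apply_moves:
  commands:
    - {"claw": 0.015,"linear": [0.001,0,-0.002],"rot": [0,0,0]}
    - {"claw": 0.015,"linear": [0,0,0],"rot": [0,0,0]}
    - {"claw": 0.04,"linear": [0,0,0],"rot": [0,0,0]}
    - {"claw": 0.04,"linear": [0,0,0],"rot": [0,0,0]}
    - {"claw": 0.04,"linear": [0,0,0],"rot": [0,0,0]}
    - {"claw": 0.04,"linear": [0,0,0.01],"rot": [0,0,0]}
    - {"claw": 0.04,"linear": [0,0,0.03],"rot": [0,0,0]}
    - {"claw": 0.04,"linear": [0,0,0.05],"rot": [0,0,0]}
    - {"claw": 0.04,"linear": [0,0,0.05],"rot": [0,0,0]}
    - {"claw": 0.04,"linear": [-0.02,-0.03,0],"rot": [0,0,0]}
    - {"claw": 0.04,"linear": [-0.02,-0.03,0],"rot": [0,0,0]}
    - {"claw": 0.04,"linear": [0,0,0],"rot": [0,0,0]}

```text
t: 26.7
tool_pos: [426.4, 215.6, 157.3]
eef_rot: [180.0, -0.5, 24.3]
wrist_force: [0.2, 0.9, -0.0]
opening: 0.459
```

Run:
```python
from h import *
s,c,im=look('w11',['white_vial_mid','grey_tray','blue_tray','handle_mid','brown_vial_mid'])
cv2.imwrite('pics/w11c.png',im[:240])
```

```text
[426.4 215.6 157.3] [180.   -0.5  24.3] 0.459 26.7
white_vial_mid 0.92 [278. 128.] [468. 275.  24.]
grey_tray 0.57 [466. 197.] [487.  53.   0.]
blue_tray 0.63 [278. 110.] [483. 285.   0.]
handle_mid 0.73 [253. 233.] [353. 258.   9.]
brown_vial_mid 0.63 [389. 167.] [478. 162.  26.]
```

View pics/w11c.png

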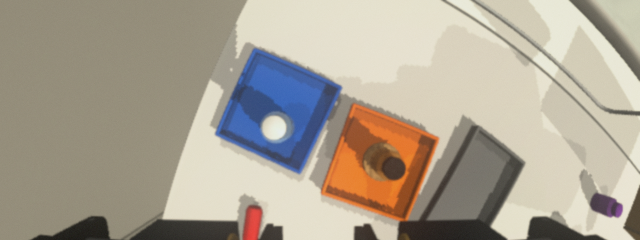

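The white vial is upright in the blue tray at (275,128), measured (468,275). The brown one still stands on its cork. The screwdriver is next; I work out its axis from the earlier pictures.

Run:
```python
from h import *
import pickle
def red(im):
    h=cv2.cvtColor(im,cv2.COLOR_BGR2HSV); m=cv2.inRange(h,(0,140,50),(5,255,255))|cv2.inRange(h,(172,140,50),(180,255,255))
    k,l,s,ce=cv2.connectedComponentsWithStats(m); return l,s,ce
c5=get_calibration('wrist'); c5['cam_to_world']=np.load('w5c.npy')
for f,cam,c in [('w1','wrist',pickle.load(open('w1.pkl','rb'))),('w5','wrist',c5),('top0','top',get_calibration('top')),('w11','wrist',get_calibration('wrist'))]:
    l,s,ce=red(cv2.imread(f'pics/{f}.png'))
    for i in range(1,len(s)):
        if s[i,4]>40:
            P=np.array([w(cam,c,0,p,12)[:2] for p in np.argwhere(l==i)[:,::-1]],np.float32)
            r=cv2.minAreaRect(P); v=cv2.fitLine(P,cv2.DIST_L2,0,.01,.01).ravel()
            print(f,s[i],r, np.degrees(np.arctan2(v[1],v[0])))
c=pickle.load(open('w1.pkl','rb'));print(w('wrist',c,0,(95,187),2))
# grey tray from w11 corners (z15) and w8
c=get_calibration('wrist')
for p in [(470,119),(524,160)]: print(w('wrist',c,0,p,15))
```

```text
w1 [ 90 111  10  37 273] ((353.3652648925781, 259.04522705078125), (56.30835723876953, 17.735448837280273), 13.07943344116211) 12.002375
w1 [213 222   9   6  49] ((303.06829833984375, 15.643475532531738), (7.397400379180908, 12.308817863464355), 25.31870460510254) -72.96188
w5 [ 16  69  11  41 302] ((352.96710205078125, 257.6926574707031), (56.50898742675781, 23.376678466796875), 13.537260055541992) 13.052231
w5 [123 184  10   8  72] ((303.2235107421875, 18.630775451660156), (7.965134620666504, 13.534730911254883), 22.963768005371094) -71.58662
top0 [225 208   8  22 113] ((352.3322448730469, 261.23095703125), (55.769073486328125, 15.357832908630371), 10.516112327575684) 12.144443
w11 [243 208  19  38 526] ((362.5287780761719, 263.7889404296875), (44.64358139038086, 15.742396354675293), 13.172560691833496) 11.046537
[261.93749399 237.02055901   2.        ]
[566.62332956 102.1348413   15.        ]
[562.23775547  13.69150058  15.        ]
```

Run:
```python
from h import *
import pickle
c=pickle.load(open('w1.pkl','rb'))
P=[w('wrist',c,0,p,15)[:2].round() for p in [(241,27),(295,50),(240,155),(191,128)]]
print(P,np.mean(P,0))
```

```text
[array([562.,  88.]), array([559.,   9.]), array([407.,  19.]), array([414.,  96.])] [485.5  53. ]
```

Call:
apply_moves:
  commands:
    - {"claw": 0.05,"linear": [-0.025,0.014,0],"rot": [0,0,-6]}
    - {"claw": 0.05,"linear": [-0.025,0.014,0],"rot": [0,0,-6]}
    - {"claw": 0.05,"linear": [-0.023,0.015,0],"rot": [0,0.5,0]}
    - {"claw": 0.05,"linear": [-0.001,0.001,-0.04],"rot": [0,0,0]}
    - {"claw": 0.05,"linear": [-0.001,0.001,-0.04],"rot": [0,0,0]}
    - {"claw": 0.05,"linear": [0,0,0],"rot": [0,0,0]}

```text
t: 27.75
tool_pos: [355.9, 267.9, 74.0]
eef_rot: [-179.9, -0.4, 12.2]
wrist_force: [0.1, -0.3, 0.6]
opening: 0.576
```

Call:
apply_moves:
  commands:
    - {"claw": 0.05,"linear": [-0.002,-0.008,0],"rot": [0,0,0]}
    - {"claw": 0.05,"linear": [-0.001,0,-0.025],"rot": [0,0,0]}
    - {"claw": 0.05,"linear": [-0.001,0,-0.02],"rot": [0,0,0]}
    - {"claw": 0.05,"linear": [0,0,0],"rot": [0,0,0]}

```text
t: 28.25
tool_pos: [356.2, 260.4, 32.8]
eef_rot: [-179.8, -1.0, 12.3]
wrist_force: [0.2, 1.3, 0.4]
opening: 0.576
```

Run:
```python
from h import *
s,c,im=look('w12',['handle_mid','blue_tray'])
cv2.imwrite('pics/w12c.png',im[150:300,200:440].repeat(2,0).repeat(2,1))
```

```text
[356.2 260.4  32.8] [-179.8   -1.    12.3] 0.576 28.25
handle_mid 0.95 [317. 236.] [352. 259.   9.]
blue_tray 0.6 [323.  26.] [485. 285.   0.]
```

View pics/w12c.png

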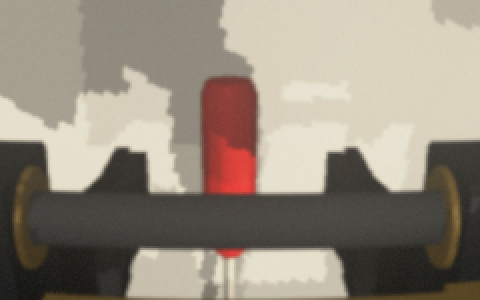

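The handle runs straight between the fingers, aligned and centred at crop (230,165). Grip it.

Call:
apply_moves:
  commands:
    - {"claw": 0.05,"linear": [-0.005,0,-0.012],"rot": [0,1,0]}
    - {"claw": 0.05,"linear": [0,0,-0.01],"rot": [0,0,0]}
    - {"claw": 0.05,"linear": [0,0,-0.007],"rot": [0,0,0]}
    - {"claw": 0.05,"linear": [0,0,0],"rot": [0,0,0]}
    - {"claw": 0.005,"linear": [0,0,0],"rot": [0,0,0]}
    - {"claw": 0.005,"linear": [0,0,0],"rot": [0,0,0]}
    - {"claw": 0.005,"linear": [0,0,0],"rot": [0,0,0]}
    - {"claw": 0.005,"linear": [0,0,0],"rot": [0,0,0]}
    - {"claw": 0.005,"linear": [0,0,0],"rot": [0,0,0]}
    - {"claw": 0.005,"linear": [0,0,0],"rot": [0,0,0]}
  grip_force: 25

```text
t: 29.65
tool_pos: [352.8, 261.4, 4.3]
eef_rot: [-179.5, -0.3, 12.3]
wrist_force: [-0.3, 0.6, -1.1]
opening: 0.206
```

Call:
apply_moves:
  commands:
    - {"claw": 0.005,"linear": [0,0,0.03],"rot": [0,0,0]}
    - {"claw": 0.005,"linear": [0,0,0.05],"rot": [0,0,0]}
    - {"claw": 0.005,"linear": [0,0,0.05],"rot": [0,0,0]}
    - {"claw": 0.005,"linear": [0.027,-0.035,0.01],"rot": [0,0,-4]}
    - {"claw": 0.005,"linear": [0.027,-0.035,0],"rot": [0,0,-4]}
    - {"claw": 0.005,"linear": [0.027,-0.035,0],"rot": [0,0,-4]}
    - {"claw": 0.005,"linear": [0.027,-0.035,0],"rot": [0,0,-4]}
    - {"claw": 0.005,"linear": [0.027,-0.035,0],"rot": [0,0,0]}
    - {"claw": 0.005,"linear": [0.027,-0.035,0],"rot": [0,0,0]}
    - {"claw": 0.005,"linear": [0,0,0],"rot": [0,0,0]}

```text
t: 30.9
tool_pos: [517.7, 44.0, 149.2]
eef_rot: [-179.5, -0.4, -4.1]
wrist_force: [-1.0, 0.8, -0.0]
opening: 0.205
```

Run:
```python
from h import *
s,c,im=look('w13',['grey_tray','handle_mid','blade_tip'])
cv2.imwrite('pics/w13c.png',im[:320])
import pickle; pickle.dump(c,open('w13.pkl','wb'))
```

```text
[517.7  44.  149.2] [-179.5   -0.4   -4.1] 0.205 30.9
grey_tray 0.72 [313. 218.] [486.  53.   0.]
handle_mid 0.85 [321. 248.] [455.  46.   9.]
handle_mid 0.41 [499. 194.] [ 500. -159.    9.]
```

View pics/w13c.png

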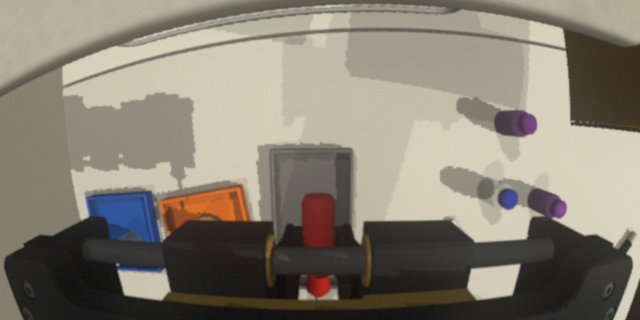

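Run:
```python
from h import *
import pickle; c=pickle.load(open('w13.pkl','rb'))
for p in [(272,149),(353,149)]: print(w('wrist',c,0,p,15).round(1))
```

```text
[562.8  85.9  15. ]
[557.2   8.   15. ]
```

Call:
apply_moves:
  commands:
    - {"claw": 0.005,"linear": [-0.001,0.008,-0.03],"rot": [0,0.5,0.5]}
    - {"claw": 0.005,"linear": [-0.001,0.001,-0.04],"rot": [0,0,0]}
    - {"claw": 0.005,"linear": [-0.001,0,-0.03],"rot": [0,0,0]}
    - {"claw": 0.005,"linear": [0,0,0],"rot": [0,0,0]}

```text
t: 31.6
tool_pos: [507.0, 61.9, 48.0]
eef_rot: [-179.5, 0.4, -2.9]
wrist_force: [0.5, 0.8, 0.7]
opening: 0.205
```

Call:
apply_moves:
  commands:
    - {"claw": 0.005,"linear": [0.01,-0.012,-0.004],"rot": [0,0,-1]}
    - {"claw": 0.005,"linear": [0,0,0],"rot": [0,0,0]}
    - {"claw": 0.005,"linear": [0,0,-0.012],"rot": [0,0,0]}
    - {"claw": 0.005,"linear": [0,0,0],"rot": [0,0,0]}

```text
t: 32.1
tool_pos: [519.9, 49.6, 34.5]
eef_rot: [-179.5, -0.0, -3.9]
wrist_force: [0.4, -0.4, -1.0]
opening: 0.207
```

Call:
apply_moves:
  commands:
    - {"claw": 0.005,"linear": [-0.004,0,-0.01],"rot": [0,0,0]}
    - {"claw": 0.005,"linear": [0,0,-0.008],"rot": [0,0,0]}
    - {"claw": 0.005,"linear": [0,0,-0.005],"rot": [0,0,0]}
    - {"claw": 0.005,"linear": [0,0,0],"rot": [0,0,0]}

```text
t: 32.6
tool_pos: [515.1, 49.7, 9.7]
eef_rot: [-179.5, 0.0, -3.9]
wrist_force: [-0.2, -0.2, -0.8]
opening: 0.205
```

Call:
apply_moves:
  commands:
    - {"claw": 0.005,"linear": [0,0,-0.002],"rot": [0,0,0]}
    - {"claw": 0.005,"linear": [0,0,0],"rot": [0,0,0]}
    - {"claw": 0.035,"linear": [0,0,0],"rot": [0,0,0]}
    - {"claw": 0.035,"linear": [0,0,0],"rot": [0,0,0]}
    - {"claw": 0.035,"linear": [0,0,0],"rot": [0,0,0]}
    - {"claw": 0.035,"linear": [0,0,0.01],"rot": [0,0,0]}
    - {"claw": 0.035,"linear": [0,0,0.03],"rot": [0,0,0]}
    - {"claw": 0.045,"linear": [0,0,0.05],"rot": [0,0,0]}
    - {"claw": 0.045,"linear": [0,0,0.05],"rot": [0,0,0]}
    - {"claw": 0.045,"linear": [-0.04,-0.03,0],"rot": [0,0,8]}
    - {"claw": 0.045,"linear": [-0.04,-0.03,0],"rot": [0,0,9]}
    - {"claw": 0.045,"linear": [-0.03,-0.03,0],"rot": [0,0,9]}
    - {"claw": 0.045,"linear": [0,0,0],"rot": [0,0,0]}

```text
t: 34.22
tool_pos: [404.7, -42.4, 157.7]
eef_rot: [-179.8, -0.6, 23.1]
wrist_force: [0.4, -0.8, 0.6]
opening: 0.513
```

Run:
```python
from h import *
s,c,im=look('w14',['grey_tray','handle_mid','blade_tip','blue_vial_mid'])
cv2.imwrite('pics/w14c.png',im[:320])
```

```text
[404.7 -42.4 157.7] [-179.8   -0.6   23.1] 0.513 34.225
grey_tray 0.62 [264.  79.] [488.  54.   0.]
handle_mid 0.91 [276.  57.] [513.  49.   9.]
handle_mid 0.75 [264.  81.] [485.  51.   9.]
blade_tip 0.95 [236. 140.] [422.  50.  26.]
blue_vial_mid 0.96 [451. 144.] [ 504. -147.   26.]
blue_vial_mid 0.75 [492.  87.] [ 581. -166.   26.]
blue_vial_mid 0.7 [498. 187.] [ 488. -222.   26.]
```

View pics/w14c.png

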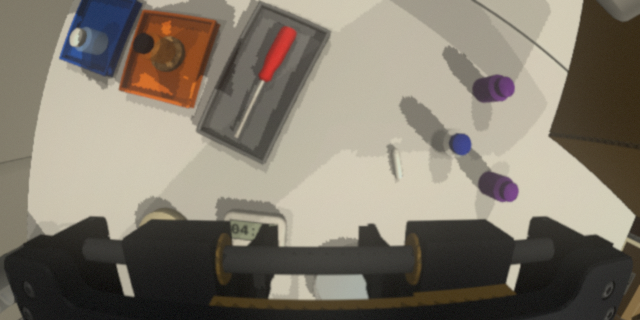

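The screwdriver lies inside the grey tray, with the handle at (278,55) and the tip at (236,137). Before going to the blue vial I check the carton flap's clearance from the depth map.

Run:
```python
from h import *
c=get_calibration('top'); d=np.load('top_d.npy')
V,U=np.mgrid[0:400,0:640]; M=c['cam_to_world']
X=(U-c['cx'])/c['fx'];Y=(V-c['cy'])/c['fy']
P=np.stack([X*d,-Y*d,-d],-1)@M[:3,:3].T+M[:3,3]
Q=P[(d>0)&(P[...,2]>65)&(P[...,0]<635)&(P[...,0]>400)&(P[...,1]<-100)&(P[...,1]>-420)]
for z in range(65,500,50):
    k=Q[(Q[:,2]>=z)&(Q[:,2]<z+50)]
    if len(k): print(z,len(k),'x',k[:,0].min().round(),k[:,0].max().round(),'y',k[:,1].min().round(),k[:,1].max().round())
k=Q[Q[:,2]>300]
for x in range(430,640,20):
    q=k[abs(k[:,0]-x)<10]
    if len(q): i=q[:,1].argmax(); print(x,q[i].round())
```

```text
65 328 x 578.0 635.0 y -365.0 -277.0
115 341 x 579.0 635.0 y -346.0 -277.0
165 388 x 445.0 635.0 y -412.0 -277.0
215 3230 x 445.0 635.0 y -420.0 -277.0
265 3574 x 507.0 635.0 y -420.0 -278.0
315 354 x 568.0 635.0 y -420.0 -260.0
365 57 x 587.0 606.0 y -261.0 -238.0
415 181 x 587.0 634.0 y -242.0 -219.0
465 22 x 587.0 633.0 y -223.0 -219.0
550 [ 558. -283.  304.]
570 [ 580. -280.  312.]
590 [ 588. -219.  464.]
610 [ 604. -219.  465.]
630 [ 629. -219.  465.]
```

Call:
apply_moves:
  commands:
    - {"claw": 0.045,"linear": [0.025,-0.026,0],"rot": [0,0.5,1]}
    - {"claw": 0.045,"linear": [0.025,-0.026,0],"rot": [0,0,0]}
    - {"claw": 0.045,"linear": [0.025,-0.026,0],"rot": [0,0,0]}
    - {"claw": 0.045,"linear": [0.022,-0.026,0],"rot": [0,0,0]}
    - {"claw": 0.045,"linear": [0,0,0],"rot": [0,0,0]}
    - {"claw": 0.045,"linear": [-0.001,0.001,-0.04],"rot": [0,0,0]}
    - {"claw": 0.045,"linear": [-0.001,0.001,-0.035],"rot": [0,0,0]}
    - {"claw": 0.045,"linear": [0,0,0],"rot": [0,0,0]}

```text
t: 35.48
tool_pos: [509.6, -138.5, 79.6]
eef_rot: [-179.6, -0.2, 24.9]
wrist_force: [-0.4, -0.8, 0.2]
opening: 0.515
```

Run:
```python
from h import *
s,c,im=look('w15',['blue_vial_mid'])
```

```text
[ 509.6 -138.5   79.6] [-179.6   -0.2   24.9] 0.515 35.475
blue_vial_mid 0.84 [399. 146.] [ 581. -170.   26.]
blue_vial_mid 0.76 [324. 223.] [ 506. -146.   26.]
```

Call:
apply_moves:
  commands:
    - {"claw": 0.045,"linear": [-0.005,-0.008,0],"rot": [0,0,0]}
    - {"claw": 0.045,"linear": [0,0,0],"rot": [0,0,0]}
    - {"claw": 0.045,"linear": [-0.001,0.001,-0.015],"rot": [0,0,0]}
    - {"claw": 0.045,"linear": [0,0,0],"rot": [0,0,0]}

```text
t: 36.08
tool_pos: [507.4, -148.1, 69.8]
eef_rot: [179.8, -0.7, 24.9]
wrist_force: [0.5, 0.1, -0.2]
opening: 0.514
```

Call:
apply_moves:
  commands:
    - {"claw": 0.045,"linear": [-0.003,0.002,-0.018],"rot": [0,0.7,0]}
    - {"claw": 0.045,"linear": [-0.001,0,-0.015],"rot": [0,0,0]}
    - {"claw": 0.045,"linear": [0,0,0],"rot": [0,0,0]}

```text
t: 36.45
tool_pos: [502.7, -145.7, 33.8]
eef_rot: [-179.8, 0.1, 24.9]
wrist_force: [-0.1, 0.1, -0.5]
opening: 0.517
```

Call:
apply_moves:
  commands:
    - {"claw": 0.045,"linear": [0.001,-0.001,-0.014],"rot": [0,0,0]}
    - {"claw": 0.045,"linear": [0,0,-0.012],"rot": [0,0,0]}
    - {"claw": 0.045,"linear": [0,0,0],"rot": [0,0,0]}

```text
t: 36.83
tool_pos: [503.8, -146.8, 5.5]
eef_rot: [-179.8, 0.1, 24.9]
wrist_force: [0.0, 0.3, 0.3]
opening: 0.519
```

Call:
apply_moves:
  commands:
    - {"claw": 0.015,"linear": [0,0,0],"rot": [0,0,0]}
    - {"claw": 0.015,"linear": [0,0,0],"rot": [0,0,0]}
    - {"claw": 0.015,"linear": [0,0,0],"rot": [0,0,0]}
    - {"claw": 0.015,"linear": [0,0,0],"rot": [0,0,0]}
    - {"claw": 0.015,"linear": [0,0,0],"rot": [0,0,0]}
    - {"claw": 0.015,"linear": [0,0,0.03],"rot": [0,0,0]}
    - {"claw": 0.015,"linear": [0,0,0.04],"rot": [0,0,0]}
    - {"claw": 0.015,"linear": [0,0,0.04],"rot": [0,0,0]}
    - {"claw": 0.015,"linear": [0,0,0.03],"rot": [0,0,0]}
    - {"claw": 0.015,"linear": [0,0,0],"rot": [0,0,0]}
  grip_force: 15

```text
t: 38.08
tool_pos: [503.5, -146.6, 150.1]
eef_rot: [-179.8, 0.0, 24.9]
wrist_force: [0.5, 0.2, -0.2]
opening: 0.314
```

Call:
apply_moves:
  commands:
    - {"claw": 0.015,"linear": [0,0.035,0],"rot": [0,0,0]}
    - {"claw": 0.015,"linear": [0,0.045,0],"rot": [0,0,0]}
    - {"claw": 0.015,"linear": [0,0.048,0],"rot": [0,0,0]}
    - {"claw": 0.015,"linear": [0,0.048,0],"rot": [0,0,0]}
    - {"claw": 0.015,"linear": [0,0.048,0],"rot": [0,0,0]}
    - {"claw": 0.015,"linear": [0,0.048,0],"rot": [0,0,0]}
    - {"claw": 0.015,"linear": [0,0.048,0],"rot": [0,0,0]}
    - {"claw": 0.015,"linear": [0,0.048,0],"rot": [0,0,0]}
    - {"claw": 0.015,"linear": [0,0.045,0],"rot": [0,0,0]}
    - {"claw": 0.015,"linear": [0,0.025,0],"rot": [0,0,0]}
    - {"claw": 0.015,"linear": [0,0,0],"rot": [0,0,0]}

```text
t: 39.45
tool_pos: [494.3, 302.9, 136.4]
eef_rot: [-179.6, 1.1, 24.7]
wrist_force: [-0.3, -0.2, -0.2]
opening: 0.318
```

Call:
apply_moves:
  commands:
    - {"claw": 0.015,"linear": [0.009,-0.01,0],"rot": [0,-1,0]}
    - {"claw": 0.015,"linear": [0,0,0],"rot": [0,0,0]}
    - {"claw": 0.015,"linear": [0,0,-0.03],"rot": [0,0,0]}
    - {"claw": 0.015,"linear": [0,0,-0.025],"rot": [0,0,0]}
    - {"claw": 0.015,"linear": [0,0,0],"rot": [0,0,0]}

```text
t: 40.08
tool_pos: [504.2, 286.1, 79.2]
eef_rot: [179.9, 0.3, 24.3]
wrist_force: [-0.5, 0.4, 0.0]
opening: 0.311
```

Run:
```python
from h import *
s,c,im=look('w16',['blue_tray','white_vial_mid','blue_vial_mid'])
trays(c,im)
```

```text
[504.2 286.1  79.2] [179.9   0.3  24.3] 0.311 40.075
blue_tray 0.67 [307. 226.] [484. 285.   0.]
blue_vial_mid 0.69 [319. 258.] [473. 270.  26.]
blue_vial_mid 0.67 [636. 289.] [ 580. -178.   26.]
blue [ 249  155  140   60 4808] [522. 293.] [ 46. 109.] 24.31161880493164
```

Call:
apply_moves:
  commands:
    - {"claw": 0.015,"linear": [0,0.008,0],"rot": [0,0,0]}
    - {"claw": 0.015,"linear": [0,0,0],"rot": [0,0,0]}
    - {"claw": 0.015,"linear": [0,0,-0.015],"rot": [0,0,0]}
    - {"claw": 0.015,"linear": [0,0,0],"rot": [0,0,0]}

```text
t: 40.78
tool_pos: [507.2, 297.1, 68.2]
eef_rot: [179.9, -0.3, 24.4]
wrist_force: [-0.4, -0.5, -0.3]
opening: 0.316
```

Call:
apply_moves:
  commands:
    - {"claw": 0.015,"linear": [-0.004,-0.004,-0.01],"rot": [0,0.4,0]}
    - {"claw": 0.015,"linear": [0,0,0],"rot": [0,0,0]}
    - {"claw": 0.015,"linear": [0,0,-0.015],"rot": [0,0,0]}
    - {"claw": 0.015,"linear": [0,0,-0.01],"rot": [0,0,0]}
    - {"claw": 0.015,"linear": [0,0,0],"rot": [0,0,0]}

```text
t: 41.4
tool_pos: [502.4, 292.4, 29.7]
eef_rot: [-179.9, 0.2, 24.4]
wrist_force: [-0.2, 0.5, 1.2]
opening: 0.314
```

Call:
apply_moves:
  commands:
    - {"claw": 0.015,"linear": [0.001,0,-0.01],"rot": [0,0,0]}
    - {"claw": 0.015,"linear": [0,0,-0.008],"rot": [0,0,0]}
    - {"claw": 0.015,"linear": [0,0,0],"rot": [0,0,0]}

```text
t: 41.78
tool_pos: [503.7, 292.5, 10.4]
eef_rot: [-179.9, 0.2, 24.4]
wrist_force: [0.5, -0.2, -0.8]
opening: 0.317
```

Call:
apply_moves:
  commands:
    - {"claw": 0.015,"linear": [0,0,-0.002],"rot": [0,0,0]}
    - {"claw": 0.015,"linear": [0,0,0],"rot": [0,0,0]}
    - {"claw": 0.036,"linear": [0,0,0],"rot": [0,0,0]}
    - {"claw": 0.036,"linear": [0,0,0],"rot": [0,0,0]}
    - {"claw": 0.036,"linear": [0,0,0],"rot": [0,0,0]}
    - {"claw": 0.036,"linear": [0,0,0.01],"rot": [0,0,0]}
    - {"claw": 0.036,"linear": [0,0,0.03],"rot": [0,0,0]}
    - {"claw": 0.036,"linear": [0,0,0.05],"rot": [0,0,0]}
    - {"claw": 0.036,"linear": [0,0,0.05],"rot": [0,0,0]}
    - {"claw": 0.036,"linear": [-0.03,-0.03,0.03],"rot": [0,0,0]}
    - {"claw": 0.036,"linear": [-0.04,-0.04,0.03],"rot": [0,0,0]}
    - {"claw": 0.036,"linear": [-0.04,-0.04,0],"rot": [0,0,0]}
    - {"claw": 0.036,"linear": [0,0,0],"rot": [0,0,0]}
    - {"claw": 0.036,"linear": [0,0,0],"rot": [0,0,0]}

```text
t: 43.52
tool_pos: [392.4, 180.5, 220.0]
eef_rot: [179.9, -0.5, 24.4]
wrist_force: [0.1, 0.1, 0.2]
opening: 0.412
```

Run:
```python
from h import *
s,c,im=look('w17',['blue_tray','white_vial_mid','blue_vial_mid','cork_mid','brown_vial_mid','handle_mid','blade_tip','grey_tray'])
cv2.imwrite('pics/w17c.png',cv2.resize(im[:240,180:580],(800,480)))
```

```text
[392.4 180.5 220. ] [179.9  -0.5  24.4] 0.412 43.525
blue_tray 0.64 [268.  76.] [483. 287.   0.]
white_vial_mid 0.85 [268.  87.] [469. 277.  24.]
blue_vial_mid 0.8 [267.  54.] [505. 294.  26.]
blue_vial_mid 0.71 [576. 170.] [ 577. -173.   26.]
blue_vial_mid 0.46 [569. 231.] [ 490. -221.   26.]
cork_mid 0.78 [356. 119.] [477. 166.   5.]
handle_mid 0.95 [451. 135.] [515.  48.   9.]
blade_tip 0.83 [415. 200.] [420.  60.  26.]
grey_tray 0.96 [438. 154.] [485.  49.   0.]
```

View pics/w17c.png

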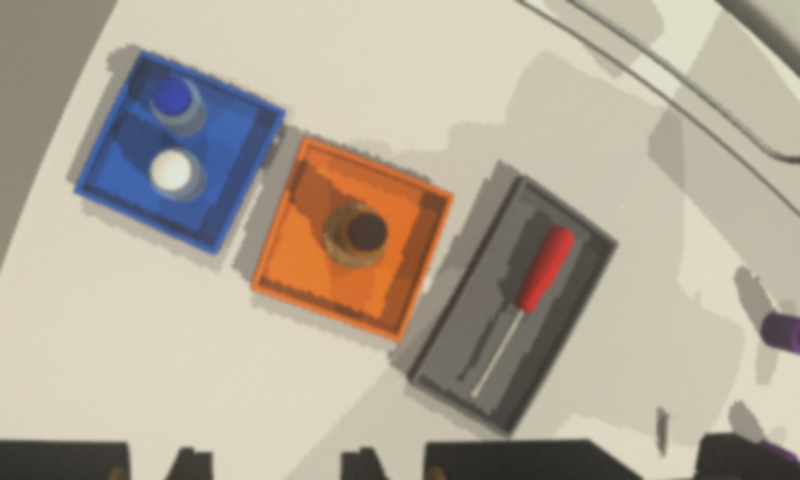

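The last picture shows all five in place. Both vials stand upright in the blue tray, the brown vial is on its cork, and the screwdriver lies within the grey tray.

```bash
python3 -c "
from workcell import *
print(finish_job())"
```

```text
the job is handed in; nothing more can be done
None
```

All five things are in their trays, and I handed the job in at about 44 s of the 136 s. The interface reports no verdict, so what follows rests on my last camera checks.

- **Orange tray:** The cork lies flat, about 1–2 mm from the tray centre. The brown vial stands on it. The network missed the brown vial in the final picture, so its centring there is by eye. Just after placing, vial and cork measured the same spot, (478, 168).
- **Blue tray:** Both vials stand upright. Relative to the tray centre, the blue-capped one is at about (+20, +9) mm and the white-capped one at about (-16, -8) mm.
- **Grey tray:** The screwdriver lies inside the walls. The handle is about 30 mm ahead of the tray centre along its length, the blade tip about 62 mm behind it.
- **Robot:** The gripper is open, and the arm stands clear with the tool at 220 mm height.

**What went wrong or disagreed:**
- The first try at the cork closed just above it. I lowered the gripper and tried again.
- I regripped the white vial once to hold it lower.
- While I was placing the brown vial, estimates of the cork's position in x differed by up to 9 mm, and I used a value in between.

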